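# Stand the fallen cane caddy back on the log slice

### The job

On the basket maker's bench the tall caddy (round black cane body, square wooden foot and lid with a little knob) has toppled and lies on its side. Pick it up, turn it upright, lower it onto the round log slice so that its whole foot stands on the wood, and let go only once it is down; do not drop it. Leave the small standing caddy and the bare wooden basket mould, which is meant to lie flat, as they are.

Things in the scene. Friction and masses are not known exactly. Their poses are not given: they have to be found in the camera images.
- caddy: Tall caddy, loose, 0.14-0.28 kg. Origin: centre of foot underside; +z to knob. Along z, mm: wooden foot 50x50 (0-14), round black body dia. 50, the place to grip (14-108), fixed lid 50x50 (108-120), knob dia. 16 (120-134); centre of mass at about 41. Starts lying on foot and lid edges, axis level 25 mm above the table, knob end to the left (+y) within 30 degrees.
- board_top (a point): Centre of the top face of the round log slice, a flat wooden disc 160 mm in diameter and 20 mm thick, fixed on the table between the caddy and the mould; z is up, the top face is 20 mm above the table.
- small_caddy: Small caddy of the same make, 70 mm tall plus a 14 mm knob, foot and lid 50 x 50 mm, loose, standing upright beyond the log slice as seen from the robot. Origin: centre of its underside, z up. Leave it alone.
- mould: Basket mould of bare pale wood, loose, meant to lie: a bar 42 mm in diameter, 130 mm long, with two square collars 52x52x16 mm (25 and 105 mm from the origin). Origin: centre of one end; z runs along the bar, level, 26 mm above the table, roughly to the left. On the other side of the log slice from the caddy, left or right. Leave it alone.
There are look-alikes about, which are no part of the job. Leave any pink look-alike of the caddy alone.

How it is judged:
On the way:
1. the caddy, still held, is lowered upright (within 30 degrees) to the log slice, the middle of its foot less than 25 mm above the wood (contact force between caddy and the fingers above 0.5 N and angle between caddy's own z axis and vertical below 0.52 rad and horizontal distance between caddy and board_top below 0.06 m and z of caddy in the frame of board_top below 0.025 m), for 0.1 s.
At the end, for the whole second after the job is handed in: The tall caddy stands upright (within 10 degrees), at rest, its foot on the top face of the log slice (height within 8 mm) and centred within 51 mm of the slice's centre. The small caddy still stands and it and the mould are within 30 mm of where they were (angle between each of caddy, small_caddy's own z axis and vertical below 0.175 rad and horizontal distance between caddy and board_top below 0.051 m and z of caddy in the frame of board_top between -0.008 and 0.008 m and linear speed of caddy below 0.03 m/s and angular speed of caddy below 0.3 rad/s and distance of each of small_caddy, mould from where it was at the start of the episode below 0.03 m); the robot touches nothing.
It fails at once if the small caddy is knocked over or pushed more than 30 mm (distance of small_caddy from where it was at the start of the episode above 0.03 m or angle between small_caddy's own z axis and vertical above 0.35 rad).
It fails at once if the mould is moved more than 30 mm (distance of mould from where it was at the start of the episode above 0.03 m).
It also fails if it takes over 38 s, if anything falls off the work surface, if the arm or the gripper's body presses on something with over 40 N, if the wrist force passes 120 N, or if a joint passes its speed limit or range.

### The arm

A 6-joint arm with a two-finger parallel gripper is mounted at the origin on the work surface. World frame = base frame: x ahead of the robot, y to its left, z up, the work surface at z = 0. Lengths are in m, angles in rad, forces in N, time in s.
With the tool pointing down it reaches from about 0.35 to 0.85 m from the base axis. Payload 8.1 kg.
Tool frame: the origin (TCP) lies on the centre line of the jaws, within the pads' length; the fingertips stand robot.tip_extent ahead of it and the grasp point (between the pads) lies 11 mm behind it (robot.tip_extent is the distance from the TCP to the fingertips, in m); y points along the fingers, z is the direction in which the jaws open and shut, and the axes are right-handed (so a half turn about y gives the same grasp; the last joint's range is limited). The gripper opens to 93 mm and grips with 3 to 60 N. Pads are 15 mm wide; open, the fingers measure 128 mm over their backs; the gripper's body (75 mm by 188 mm) begins 65 mm behind the grasp point.
Start: joints at [-1.261, 0.13, 1.488, -0, 1.523, -0.085], TCP at [0.231, -0.554, 0.227] pointing down, gripper open.
Joint ranges: [-2.96, 2.96], [-0.89, 2.26], [0.02, 2.5], [-1.34, 4.48], [0, 2.73], [-2.66, 2.66]. Speed limits (rad/s): [2.39, 2.39, 2.79, 3.14, 3.14, 3.14].

### API

Orientations are given as a rotation vector (axis times angle).
In Python, from plant import monitor, optics, robot gives the robot as it stands.
- The arm moves only by the shell command python3 -m inch 'ROWS' [OPENING] [FORCE]. ROWS is JSON, a list that holds one entry, the list of rows, each a list of 6 numbers: the shift along the tool's x, y, z in mm, then the turn, a rotation vector about the tool's x, y, z in rad. A call has 1 to 8 rows; each row shifts and turns the commanded pose from where the row before left it, along the tool's axes as they then stand; what a row does not reach is not made up. A row lasts 1/8 s, in which the tool goes at most 62.5 mm and 10.7 degrees, less where a joint would pass 70% of its speed; a pose out of reach is approached as far as the arm can. A call is refused whole if a number of a shift passes 62.5 or a number of a turn 0.188, either way. A call with a gripper value outside its range is refused whole. OPENING is the finger opening in mm, from 0 to 93, set as the call begins (- or left out, the last holds). The fingers move at their own pace and stop on an object; FORCE is the grip in N (left out, the last holds). Time passes only in rows, so rows that do not move let the fingers close. It gives the time, the measured TCP pose, the force and the opening at its end, in the units of the state.
- monitor.read_state(): the state, without advancing time (a new reading comes with each control period).
- optics.read_camera(name): name is "scene" or "top" or "wrist"; returns a dict with "image" (480x640x3 uint8, blue, green, red), "fx", "fy", "cx", "cy" (pixels), "rvec" (rotation vector, rad) and "tvec" (3), from world to camera coordinates, as OpenCV has them. Camera axes: x right, y down, z forward; pixel columns grow to the right and rows downward; lengths in m; the calibration is good to about 2 mm. A picture is of the moment at which its call begins. There is no depth.
- robot.close_job(): hands the job in, once; it reports no verdict.
The state is a dict: "t": time; "q": joint angles; "dq": joint speeds; "joint_torque": joint torques, N m; "tool_pos": TCP position; "orientation": TCP orientation; "force": force on the tool from outside, world axes, zero at the start; "wrist_torque": the same for the moment, N m; "opening": finger opening in m.
Only numpy, scipy, OpenCV 4.12 (cv2) and the standard library are available. Lean on these libraries where they do the work, as an engineer would, in place of code of your own. Each camera call takes 0.05 s, during which the arm holds its last target.

## Working session

There is one attempt and no reset: what is moved stays moved. The work goes in short steps, Python scripts to look and compute and a shell command to move; the robot and the scene stay as the last step left them, time stands still between calls to the robot, and variables do not carry over. Pictures are saved under pics/ and viewed, and the job is handed in when it is done.

```bash
mkdir -p pics; ls
python3 - <<'E'
from plant import monitor, optics, robot
import cv2
s=monitor.read_state(); print({k:s[k] for k in('t','q','tool_pos','orientation','force','opening')}, robot.tip_extent)
for n in("scene","top"):
    c=optics.read_camera(n); cv2.imwrite(f"pics/{n}0.png",c["image"]); print(n,c["fx"],c["cx"],c["cy"],c["rvec"],c["tvec"])
E
```

```text
pics
{'t': 0.0, 'q': array([-1.26139737e+00,  1.31154425e-01,  1.48927667e+00,  4.40398721e-05,
        1.52300450e+00, -8.54132450e-02]), 'tool_pos': array([ 0.23063925, -0.55329766,  0.2255929 ]), 'orientation': array([-0.40114479,  2.00667309, -2.00291874]), 'force': array([-0.86895391, -0.11968212, -0.01378824]), 'opening': 0.093218865930827} 0.008
scene 446.31613622178656 323.94157837277976 248.20508916118732 [ 2.10938927  0.85731453 -0.38117653] [-0.44856856 -0.25633953  1.27055731]
top 454.5901526609806 323.31404965626274 240.2313425198335 [ 2.15865679 -2.19278854  0.08413817] [-0.03603352  0.62882182  0.89966655]
```

View pics/scene0.png

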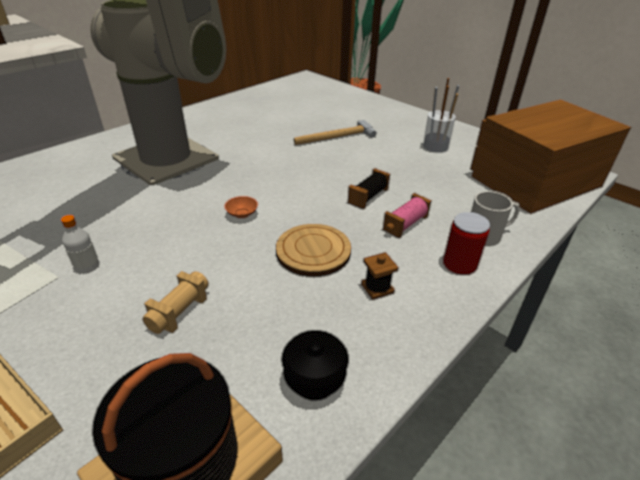

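View pics/top0.png

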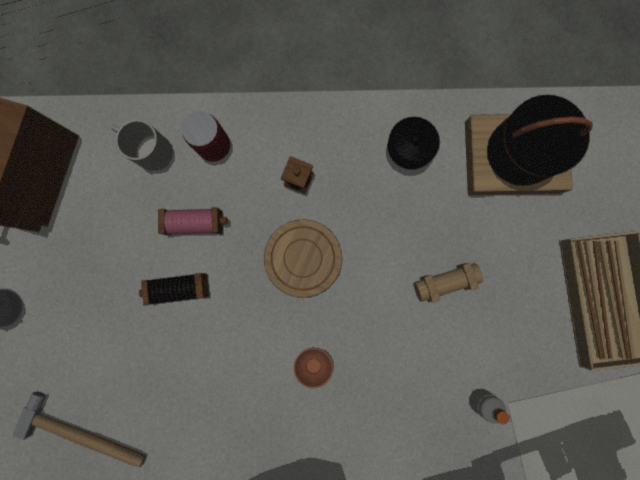

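```bash
cat > h.py <<'E'
import numpy as np, cv2
from plant import monitor, optics, robot
from scipy.spatial.transform import Rotation as Ro
def cam(n):
    c=optics.read_camera(n); c["R"]=cv2.Rodrigues(np.array(c["rvec"],float))[0]; c["K"]=np.array([[c["fx"],0,c["cx"]],[0,c["fy"],c["cy"]],[0,0,1]]); c["t"]=np.array(c["tvec"],float).reshape(3); return c
def pix2w(c,u,v,z):
    d=c["R"].T@np.linalg.inv(c["K"])@np.array([u,v,1.]); o=-c["R"].T@c["t"]; return o+d*(z-o[2])/d[2]
def proj(c,p):
    p=np.atleast_2d(np.array(p,float)); return cv2.projectPoints(p,c["R"],c["t"],c["K"],None)[0].reshape(-1,2)
E
python3 - <<'E'
from h import *
c=cam("top"); im=c["image"]
cr=im[190:330,120:350]; cv2.imwrite("pics/crop1.png",cv2.resize(cr,None,fx=3.4,fy=3.4,interpolation=cv2.INTER_CUBIC))
c2=cam("scene"); cv2.imwrite("pics/crop2.png",cv2.resize(c2["image"][160:300,260:440],None,fx=4,fy=4,interpolation=cv2.INTER_CUBIC))
print(-c["R"].T@c["t"])
for n,u,v,z in(("log",303,258,.02),("foot",203,286,.025),("lid",145,291,.025),("small",297,172,.07),("mouldA",422,290,.026),("mouldB",477,274,.026)): print(n,pix2w(c,u,v,z).round(4))
E
```

```text
[ 0.55093079 -0.0510175   0.9486768 ]
log [ 0.5929 -0.0038  0.02  ]
foot [0.5391 0.1992 0.025 ]
lid [0.5309 0.3169 0.025 ]
small [0.7599 0.0035 0.07  ]
mouldA [ 0.5244 -0.2432  0.026 ]
mouldB [ 0.5548 -0.3552  0.026 ]
```

View pics/crop1.png

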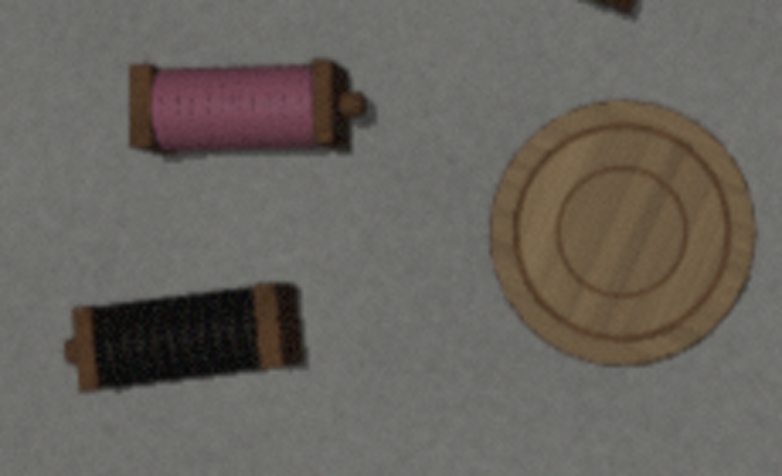

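View pics/crop2.png

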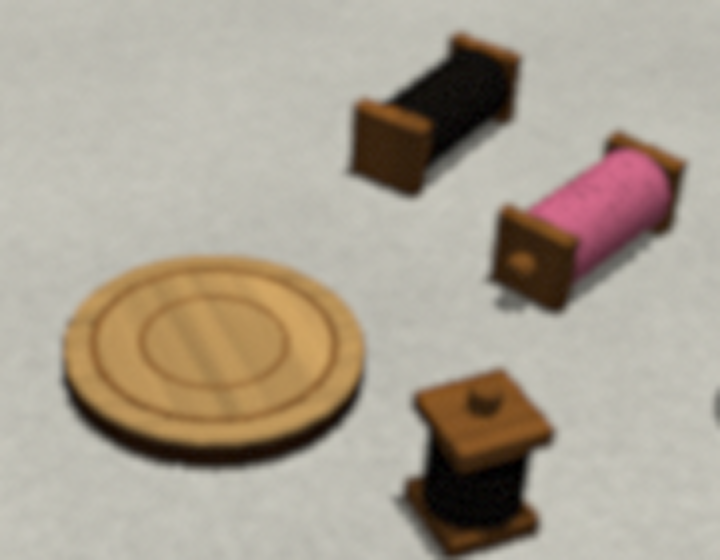

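The caddy is the black one at top-pixel (172,289): black cane body, knob at the left end at (140,292). The pink look-alike at (190,222) points its knob the other way, so I leave it. The small caddy is at (297,172), the mould at (450,282) and the log slice at (303,258).

Run:
```python
from h import *
from scipy.optimize import least_squares
c=cam("top")
obs=np.array([(73,310),(80,390),(95,307),(100,388),(253,288),(262,367),(276,285),(284,366)])/3.4+[120,190]-.35
zs=[120,120,108,108,14,14,0,0]; xs=[1,-1]*4
def pts(p):
    x,y,a=p; d=np.array([np.cos(a),np.sin(a),0]); n=np.array([np.sin(a),-np.cos(a),0])
    return np.array([np.array([x,y,.05])+d*z/1e3+n*s*.025 for z,s in zip(zs,xs)])
r=least_squares(lambda p:(proj(c,pts(p))-obs).ravel(),[.54,.2,1.6])
print(r.x,np.degrees(r.x[2]),r.fun.reshape(-1,2).round(1).tolist())
x,y,a=r.x
for z in(40,50,60): print(z,x+np.cos(a)*z/1e3,y+np.sin(a)*z/1e3)
im=c["image"].copy()
# log: hough/ellipse from outline of drawn circle
t=np.linspace(0,2*np.pi,60)
o=np.array([(490,232),(755,232),(622,98),(622,367)])/3.4+[120,190]-.35
r2=least_squares(lambda p:[np.hypot(*(pix2w(c,*q,.02)[:2]-p[:2]))-p[2] for q in o],[.59,0,.08]); print("log",r2.x)
for q in proj(c,[[r2.x[0]+.08*np.cos(k),r2.x[1]+.08*np.sin(k),.02] for k in t]): cv2.circle(im,tuple(int(v) for v in q.round()),0,(0,0,255))
for q in proj(c,pts(r.x)): cv2.circle(im,tuple(int(v) for v in q.round()),0,(0,255,0))
cv2.imwrite("pics/chk1.png",cv2.resize(im[190:330,120:350],None,fx=3.4,fy=3.4,interpolation=cv2.INTER_NEAREST))
# scene cross-check
c2=cam("scene");im=c2["image"].copy()
for q in proj(c2,pts(r.x)): cv2.circle(im,tuple(int(v) for v in q.round()),0,(0,255,0))
for q in proj(c2,[[r2.x[0]+.08*np.cos(k),r2.x[1]+.08*np.sin(k),.02] for k in t]): cv2.circle(im,tuple(int(v) for v in q.round()),0,(0,0,255))
cv2.imwrite("pics/chk2.png",cv2.resize(im[160:300,260:440],None,fx=4,fy=4,interpolation=cv2.INTER_NEAREST))
s=monitor.read_state();R=Ro.from_rotvec(s["orientation"]).as_matrix();print(R.round(3))
```

```text
[0.5410438  0.19351841 1.67620765] 96.0396241479262 [[-0.3, -0.9], [-0.1, 0.9], [-0.7, -0.8], [0.1, 0.8], [0.1, -0.9], [-0.1, 1.2], [0.4, -0.9], [0.5, 0.6]]
40 0.5368351549356009 0.23329638944913855
50 0.5357829927200207 0.24324088313519948
60 0.5347308305044406 0.2531853768212604
log [ 0.59344669 -0.00320342  0.08028355]
[[-0.923 -0.     0.385]
 [-0.385  0.001 -0.923]
 [-0.    -1.    -0.001]]
```

View pics/chk1.png

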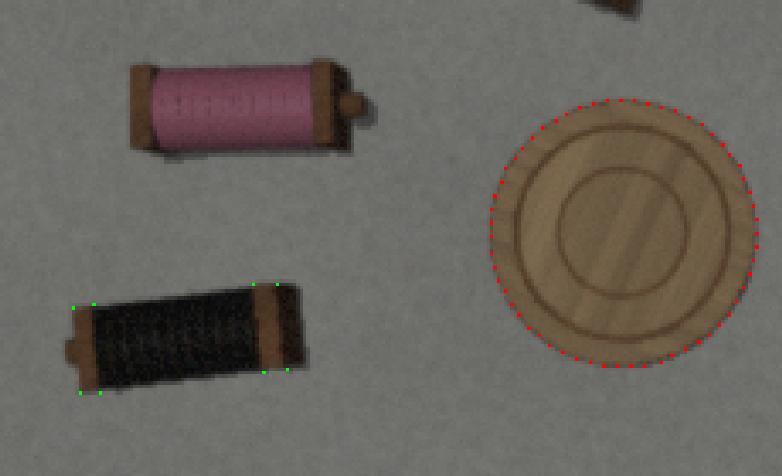

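View pics/chk2.png

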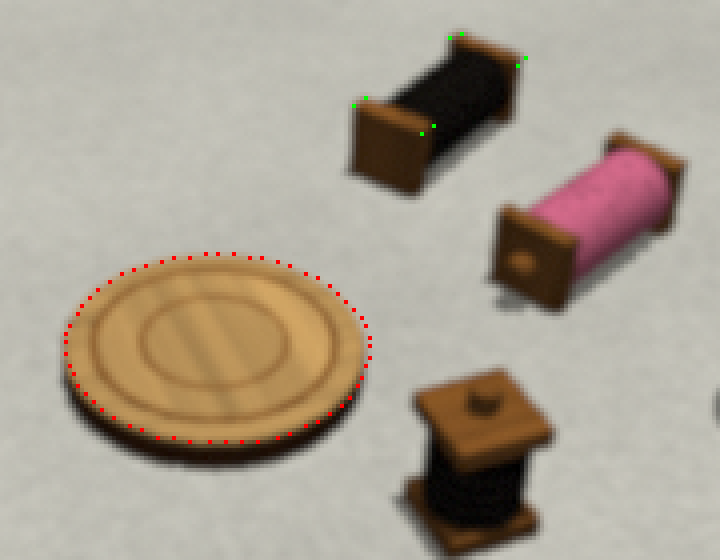

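```bash
cat >> h.py <<'E'
A=1.6762; BASE=np.array([.541,.1935,.025]); D=np.array([np.cos(A),np.sin(A),0]); N=np.array([np.sin(A),-np.cos(A),0]); Z=np.array([0,0,1.])
LOG=np.array([.5934,-.0032,.02])
def frame(t,n): return np.column_stack([np.cross(t,n),t,n])
def plan(P,R,n):
    s=monitor.read_state(); p0=s["tool_pos"]; R0=Ro.from_rotvec(s["orientation"]).as_matrix()
    w=Ro.from_matrix(R0.T@R).as_rotvec()/n; E=Ro.from_rotvec(w).as_matrix()
    S=sum(np.linalg.matrix_power(E,k) for k in range(n)); d=np.linalg.solve(S,R0.T@(P-p0))
    print("now",s["t"].__round__(2),p0.round(4),"q",s["q"].round(2)); print("target",P.round(4)); print(n,"rows of mm",(d*1e3).round(1),"|",np.linalg.norm(d*1e3).round(1),"rad",w.round(4))
    p=p0;Rk=R0
    mid=[]
    for k in range(n): p=p+Rk@d; Rk=Rk@E; mid.append(p.round(3).tolist())
    print("path",mid[::4])
def pick(th,back,along=.05,up=.0):
    t=-Z*np.cos(th)-D*np.sin(th); g=BASE+D*along+Z*up; return g+t*(.011-back),frame(t,N)
E
python3 - <<'E'
from h import *
P,R=pick(np.radians(30),.12); print(R.round(3))
for n in(20,24): plan(P,R,n)
E
```

```text
[[ 0.091  0.053  0.994]
 [-0.861 -0.497  0.105]
 [ 0.5   -0.866  0.   ]]
now 0.3 [ 0.2307 -0.5537  0.2263] q [-1.26  0.13  1.49  0.    1.52 -0.09]
target [0.53   0.2974 0.1194]
20 rows of mm [-47.2  -7.1 -11.6] | 49.2 rad [ 0.0168 -0.0625 -0.0225]
path [[0.27, -0.525, 0.233], [0.407, -0.385, 0.249], [0.505, -0.216, 0.242], [0.558, -0.029, 0.214], [0.561, 0.161, 0.166]]
now 0.3 [ 0.2307 -0.5537  0.2263] q [-1.26  0.13  1.49  0.    1.52 -0.09]
target [0.53   0.2974 0.1194]
24 rows of mm [-39.4  -6.   -9.5] | 41.0 rad [ 0.014  -0.0521 -0.0187]
path [[0.263, -0.53, 0.232], [0.381, -0.417, 0.247], [0.473, -0.282, 0.247], [0.535, -0.131, 0.232], [0.564, 0.027, 0.202], [0.557, 0.185, 0.159]]
```

```bash
python3 -m inch '[[[-39.4,-6,-9.5,0.014,-0.052,-0.0187],[-39.4,-6,-9.5,0.014,-0.052,-0.0187],[-39.4,-6,-9.5,0.014,-0.052,-0.0187],[-39.4,-6,-9.5,0.014,-0.052,-0.0187],[-39.4,-6,-9.5,0.014,-0.052,-0.0187],[-39.4,-6,-9.5,0.014,-0.052,-0.0187],[-39.4,-6,-9.5,0.014,-0.052,-0.0187],[-39.4,-6,-9.5,0.014,-0.052,-0.0187]]]' 93
python3 - <<'E'
from h import *
P,R=pick(np.radians(30),.12)
plan(P,R,16)
E
```

```text
t: 1.3
tool_pos: [0.4536, -0.3165, 0.2492]
orientation: [-0.885, 1.64, -1.909]
force: [1.2, -0.2, -1.4]
opening: 0.0935
now 1.3 [ 0.4536 -0.3165  0.2492] q [-0.58 -0.04  1.64 -0.18  1.5   0.18]
target [0.53   0.2974 0.1194]
16 rows of mm [-39.3  -6.   -9.5] | 40.9 rad [ 0.0139 -0.0521 -0.0187]
path [[0.474, -0.281, 0.248], [0.536, -0.131, 0.232], [0.564, 0.027, 0.202], [0.557, 0.185, 0.159]]
```

```bash
R='x'; python3 -m inch '[[[-39.3,-6,-9.5,0.014,-0.052,-0.0187],[-39.3,-6,-9.5,0.014,-0.052,-0.0187],[-39.3,-6,-9.5,0.014,-0.052,-0.0187],[-39.3,-6,-9.5,0.014,-0.052,-0.0187],[-39.3,-6,-9.5,0.014,-0.052,-0.0187],[-39.3,-6,-9.5,0.014,-0.052,-0.0187],[-39.3,-6,-9.5,0.014,-0.052,-0.0187],[-39.3,-6,-9.5,0.014,-0.052,-0.0187]]]' 93 
python3 -m inch '[[[-39.3,-6,-9.5,0.014,-0.052,-0.0187],[-39.3,-6,-9.5,0.014,-0.052,-0.0187],[-39.3,-6,-9.5,0.014,-0.052,-0.0187],[-39.3,-6,-9.5,0.014,-0.052,-0.0187],[-39.3,-6,-9.5,0.014,-0.052,-0.0187],[-39.3,-6,-9.5,0.014,-0.052,-0.0187]]]'
python3 - <<'E'
from h import *
P,R=pick(np.radians(30),.12)
plan(P,R,2)
plan(P,R,3)
E
```

```text
t: 2.3
tool_pos: [0.5596, -0.0124, 0.2114]
orientation: [-1.286, 1.239, -1.741]
force: [0.3, 0.1, 0.1]
opening: 0.0929
t: 3.05
tool_pos: [0.5498, 0.2229, 0.1468]
orientation: [-1.532, 0.923, -1.574]
force: [0.7, 0.2, -0.4]
opening: 0.0932
now 3.05 [0.5498 0.2229 0.1468] q [ 0.55  0.4   1.4  -0.42  1.59  0.61]
target [0.53   0.2974 0.1194]
2 rows of mm [-39.4  -6.   -9.2] | 40.9 rad [ 0.0134 -0.0524 -0.0184]
path [[0.541, 0.261, 0.133]]
now 3.05 [0.5498 0.2229 0.1468] q [ 0.55  0.4   1.4  -0.42  1.59  0.61]
target [0.53   0.2974 0.1194]
3 rows of mm [-26.3  -4.1  -5.9] | 27.3 rad [ 0.009  -0.0349 -0.0122]
path [[0.544, 0.248, 0.138]]
```

```bash
python3 -m inch '[[[-26.3,-4.1,-6,0.009,-0.035,-0.0122],[-26.3,-4.1,-6,0.009,-0.035,-0.0122],[-26.3,-4.1,-6,0.009,-0.035,-0.0122],[0,0,0,0,0,0]]]' 93
python3 - <<'E'
from h import *
P,R=pick(np.radians(30),.12); plan(P,R,1)
for up in (0,.003):
  P,R=pick(np.radians(30),.0,up=up); plan(P,R,5)
c=cam("wrist"); cv2.imwrite("pics/w1.png",c["image"]); c=cam("scene"); cv2.imwrite("pics/s1.png",cv2.resize(c["image"][80:320,240:560],None,fx=2.4,fy=2.4,interpolation=cv2.INTER_CUBIC))
E
```

```text
t: 3.55
tool_pos: [0.5286, 0.2974, 0.1185]
orientation: [-1.607, 0.817, -1.508]
force: [-0.2, -0.2, -0.7]
opening: 0.0928
now 3.55 [0.5286 0.2974 0.1185] q [ 0.68  0.51  1.32 -0.43  1.61  0.62]
target [0.53   0.2974 0.1194]
1 rows of mm [ 0.6 -0.7  1.3] | 1.6 rad [0.001  0.002  0.0002]
path [[0.53, 0.297, 0.119]]
now 3.55 [0.5286 0.2974 0.1185] q [ 0.68  0.51  1.32 -0.43  1.61  0.62]
target [0.5363 0.2378 0.0155]
5 rows of mm [ 0.1 23.9  0.3] | 23.9 rad [0.0002 0.0004 0.    ]
path [[0.53, 0.285, 0.098], [0.536, 0.238, 0.015]]
now 3.55 [0.5286 0.2974 0.1185] q [ 0.68  0.51  1.32 -0.43  1.61  0.62]
target [0.5363 0.2378 0.0185]
5 rows of mm [ 0.4 23.3  0.3] | 23.3 rad [0.0002 0.0004 0.    ]
path [[0.53, 0.285, 0.099], [0.536, 0.238, 0.018]]
```

View pics/w1.png

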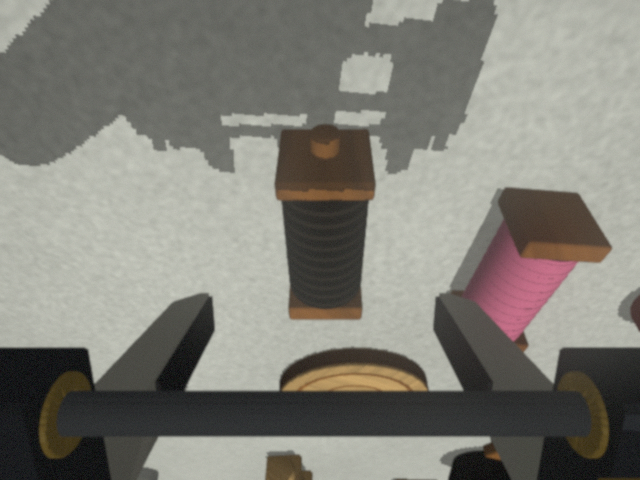

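View pics/s1.png

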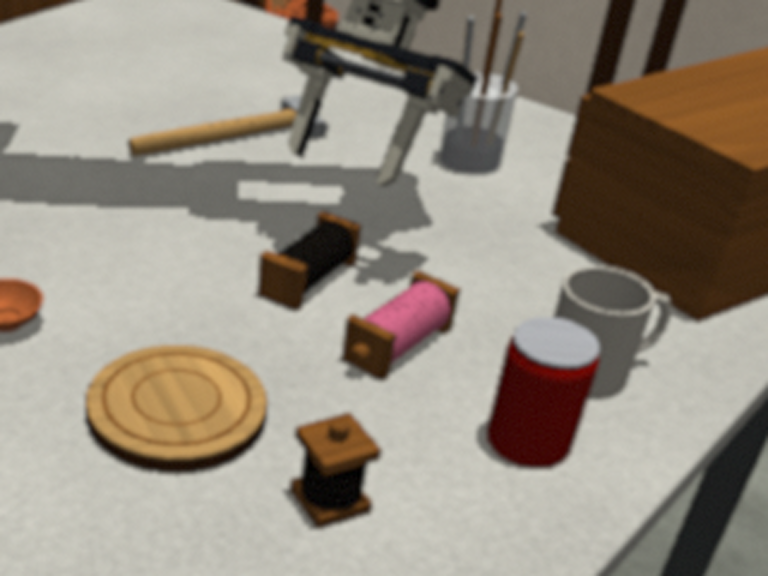

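The caddy is centred between the fingers: its body is at column 325, and the finger tips are at 213 and 435. The pink one is clear to the right.

```bash
python3 -m inch '[[[0,30,0.3,0,0,0],[0,30,0.3,0,0,0],[0.5,25,0.3,0,0,0],[0.5,16,0.3,0,0,0],[0.5,11,0.3,0,0,0],[0,4.5,0,0,0,0],[0,0,0,0,0,0]]]' 93
python3 - <<'E'
from h import *
P,R=pick(np.radians(30),.0,up=.003); plan(P,R,1)
E
```

```text
t: 4.53
tool_pos: [0.5379, 0.2372, 0.0202]
orientation: [-1.604, 0.819, -1.511]
force: [-0.3, 0.5, 0.6]
opening: 0.0934
now 4.53 [0.5379 0.2372 0.0202] q [ 0.6   0.55  1.47 -0.46  1.41  0.64]
target [0.5363 0.2378 0.0185]
1 rows of mm [-1.4  1.1 -1.5] | 2.4 rad [ 0.0001 -0.0018 -0.0009]
path [[0.536, 0.238, 0.018]]
```

```bash
python3 -m inch '[[[-1.5,1,-1.5,0,0,0],[0,0,0,0,0,0],[0,0,0,0,0,0],[0,0,0,0,0,0],[0,0,0,0,0,0],[0,0,0,0,0,0]]]' 40 30
python3 - <<'E'
from h import *
s=monitor.read_state(); print(s["opening"],s["force"],s["tool_pos"])
c=cam("wrist"); cv2.imwrite("pics/w2.png",c["image"])
E
```

```text
t: 5.28
tool_pos: [0.5361, 0.2377, 0.0183]
orientation: [-1.604, 0.819, -1.511]
force: [-0.7, 0.5, 0.9]
opening: 0.0497
0.04968974502534277 [-0.71787137  0.520128    0.93504402] [0.53609629 0.23772703 0.01825461]
```

View pics/w2.png

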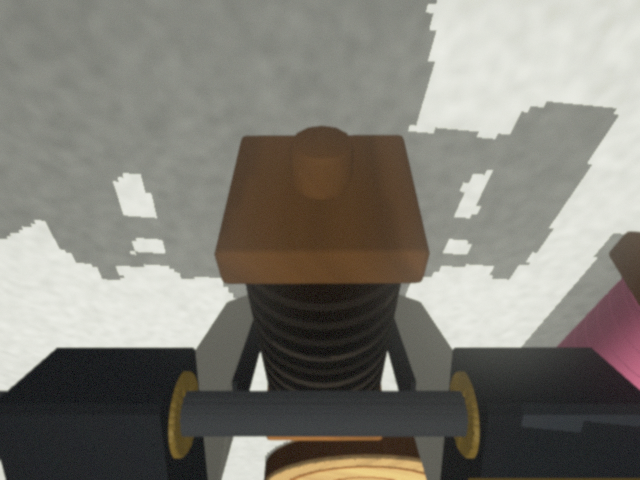

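Gripped at 49.7 mm opening on the cane body (columns 250–400). Now I lift it.

```bash
python3 -m inch '[[[5,-8.7,0,0,0,0],[12,-20.8,0,0,0,0],[18,-31,0,0,0,0],[18,-31,0,0,0,0],[10,-17,0,0,0,0],[0,0,0,0,0,0]]]'
cat >> h.py <<'E'
Rg=Ro.from_rotvec([-1.604,.819,-1.511]).as_matrix(); pg=np.array([.5361,.2377,.0183])
def place(h,dx=0,dy=0,tilt=np.pi/2,yaw=0):
    T=Ro.from_euler('z',yaw).as_matrix()@Ro.from_rotvec(N*tilt).as_matrix()
    return LOG+np.array([dx,dy,h])+T@(pg-BASE), T@Rg
E
python3 - <<'E'
from h import *
c=cam("wrist"); cv2.imwrite("pics/w3.png",c["image"])
P,R=place(.08); 
for n in(12,14): plan(P,R,n)
E
```

```text
t: 6.08
tool_pos: [0.5372, 0.2381, 0.1462]
orientation: [-1.599, 0.818, -1.512]
force: [1.0, -0.5, -1.7]
opening: 0.0494
now 6.12 [0.5363 0.2376 0.1441] q [ 0.61  0.4   1.42 -0.45  1.59  0.55]
target [0.5925 0.0034 0.1445]
12 rows of mm [21.6 -4.4  2.6] | 22.2 rad [-0.0003 -0.      0.1308]
path [[0.541, 0.221, 0.159], [0.559, 0.142, 0.192], [0.579, 0.057, 0.181]]
now 6.12 [0.5363 0.2376 0.1441] q [ 0.61  0.4   1.42 -0.45  1.59  0.55]
target [0.5925 0.0034 0.1445]
14 rows of mm [18.5 -3.9  2.3] | 19.1 rad [-0.0003 -0.      0.1121]
path [[0.54, 0.224, 0.157], [0.556, 0.157, 0.189], [0.573, 0.084, 0.19], [0.589, 0.017, 0.157]]
```

View pics/w3.png

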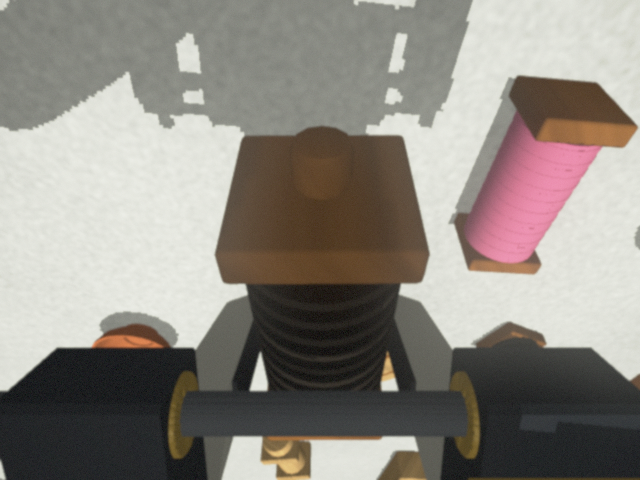

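The caddy lifted with no shift in the jaws: lid and knob are at the same pixels as before. Next I turn it upright while carrying it over the slice.

```bash
python3 -m inch '[[[18.5,-3.9,2.3,0,0,0.112],[18.5,-3.9,2.3,0,0,0.112],[18.5,-3.9,2.3,0,0,0.112],[18.5,-3.9,2.3,0,0,0.112],[18.5,-3.9,2.3,0,0,0.112],[18.5,-3.9,2.3,0,0,0.112],[18.5,-3.9,2.3,0,0,0.112]]]'
python3 - <<'E'
from h import *
P,R=place(.08); plan(P,R,7)
E
```

```text
t: 7.0
tool_pos: [0.5637, 0.1198, 0.1919]
orientation: [-1.071, 1.259, -0.933]
force: [0.5, -0.4, -2.4]
opening: 0.0493
now 7.0 [0.5637 0.1198 0.1919] q [-0.05  0.09  1.62  0.26  1.48 -0.18]
target [0.5925 0.0034 0.1445]
7 rows of mm [18.3 -4.1  2.4] | 18.9 rad [-0.0002 -0.0002  0.1119]
path [[0.568, 0.101, 0.191], [0.585, 0.032, 0.167]]
```

```bash
python3 -m inch '[[[18.3,-4,2.4,0,0,0.112],[18.3,-4,2.4,0,0,0.112],[18.3,-4,2.4,0,0,0.112],[18.3,-4,2.4,0,0,0.112],[18.3,-4,2.4,0,0,0.112],[18.3,-4,2.4,0,0,0.112],[18.3,-4,2.4,0,0,0.112],[0,0,0,0,0,0]]]'
python3 - <<'E'
from h import *
P,R=place(.08); plan(P,R,1)
P,R=place(.03); plan(P,R,4)
for n in("scene","top","wrist"):
    c=cam(n); im=c["image"]
    if n!="wrist":
        for q in proj(c,[LOG+[0,0,.08],LOG+[0,0,.214]]): cv2.circle(im,tuple(int(v) for v in q.round()),1,(0,255,0))
        u,v=proj(c,LOG+[0,0,.1])[0].astype(int); im=cv2.resize(im[max(v-100,0):v+100,u-130:u+130],None,fx=3,fy=3,interpolation=cv2.INTER_CUBIC)
    cv2.imwrite(f"pics/{n}4.png",im)
E
```

```text
t: 8.0
tool_pos: [0.5906, 0.0038, 0.1389]
orientation: [-0.485, 1.516, -0.327]
force: [-0.0, 0.3, -2.1]
opening: 0.0491
now 8.0 [0.5906 0.0038 0.1389] q [-0.54  0.65  1.36  0.8   1.84 -0.71]
target [0.5925 0.0034 0.1445]
1 rows of mm [-4.5 -3.2  1.7] | 5.8 rad [ 0.0009 -0.0105 -0.0036]
path [[0.592, 0.003, 0.144]]
now 8.0 [0.5906 0.0038 0.1389] q [-0.54  0.65  1.36  0.8   1.84 -0.71]
target [0.5925 0.0034 0.0945]
4 rows of mm [9.7 5.4 0.5] | 11.1 rad [ 0.0002 -0.0026 -0.0009]
path [[0.591, 0.004, 0.128]]
```

View pics/scene4.png

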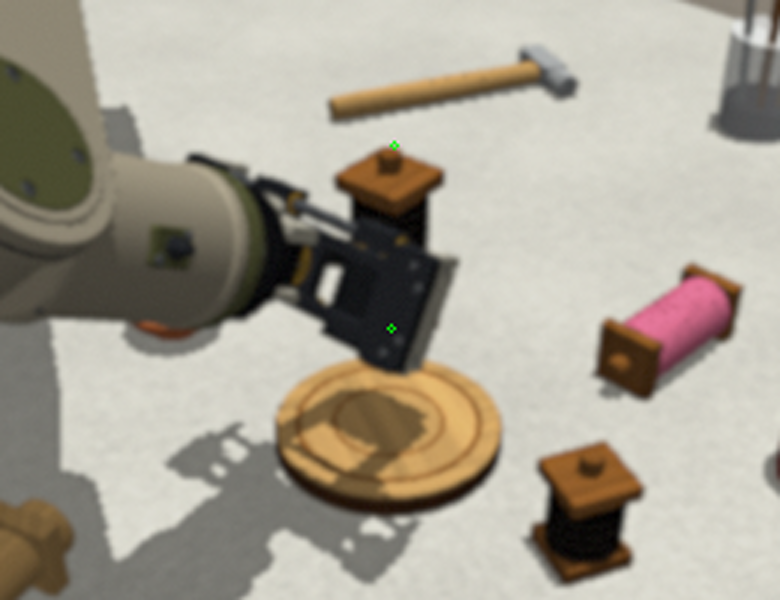

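View pics/top4.png

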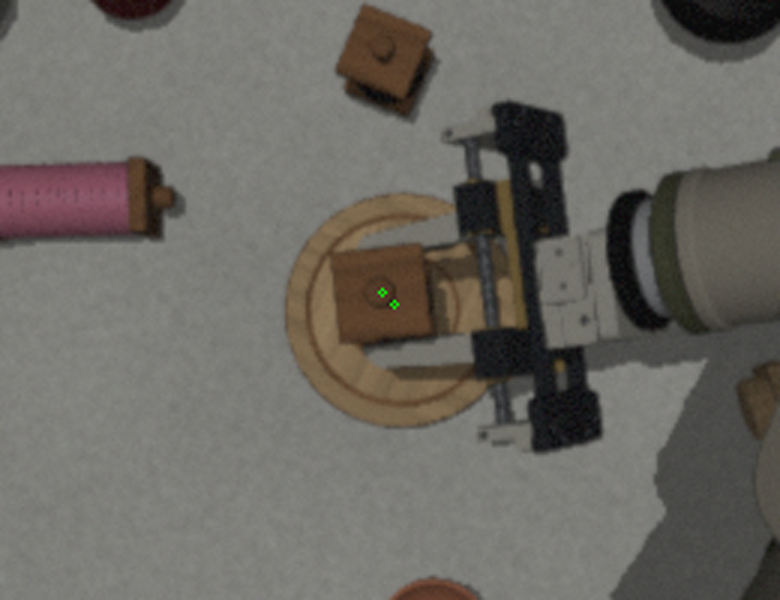

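View pics/wrist4.png

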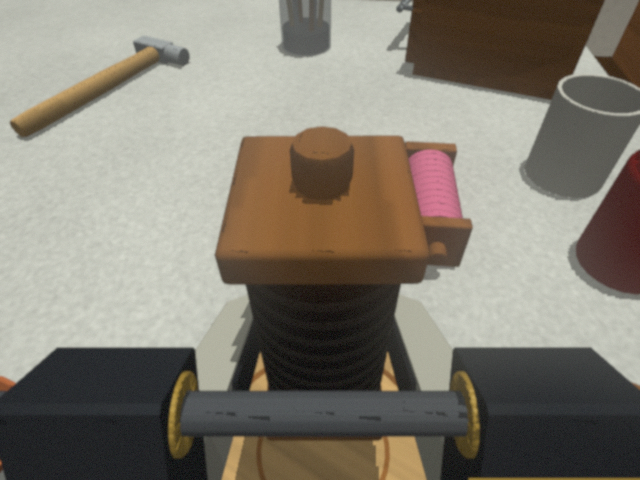

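The caddy is upright over the slice, with its knob within about 2 px of the predicted point in both views, and nothing is near the gripper. Now I lower it.

```bash
python3 -m inch '[[[9.7,5.4,0.5,0,-0.0026,-0.001],[9.7,5.4,0.5,0,-0.0026,-0.001],[9.7,5.4,0.5,0,-0.0026,-0.001],[9.7,5.4,0.5,0,-0.0026,-0.001],[0,0,0,0,0,0]]]'
python3 - <<'E'
from h import *
s=monitor.read_state(); print(s["force"],s["q"].round(2))
for h,n in((.03,1),(.006,3),(0,4)):
  P,R=place(h); plan(P,R,n)
E
```

```text
t: 8.78
tool_pos: [0.595, 0.004, 0.0999]
orientation: [-0.493, 1.494, -0.33]
force: [0.4, 0.2, -0.9]
opening: 0.0497
[ 0.4374615   0.22310999 -0.89207831] [-0.54  0.71  1.35  0.79  1.79 -0.76]
now 8.78 [0.595  0.004  0.0999] q [-0.54  0.71  1.35  0.79  1.79 -0.76]
target [0.5925 0.0034 0.0945]
1 rows of mm [ 4.8  2.5 -2.6] | 6.0 rad [-0.0009  0.0097  0.0058]
path [[0.592, 0.003, 0.094]]
now 8.78 [0.595  0.004  0.0999] q [-0.54  0.71  1.35  0.79  1.79 -0.76]
target [0.5925 0.0034 0.0705]
3 rows of mm [ 8.5  4.9 -0.9] | 9.9 rad [-0.0003  0.0032  0.0019]
path [[0.594, 0.004, 0.09]]
now 8.78 [0.595  0.004  0.0999] q [-0.54  0.71  1.35  0.79  1.79 -0.76]
target [0.5925 0.0034 0.0645]
4 rows of mm [ 7.7  4.4 -0.7] | 8.9 rad [-0.0002  0.0024  0.0014]
path [[0.594, 0.004, 0.091]]
```

```bash
python3 -m inch '[[[8.5,4.9,-0.5,0,0,0],[8.5,4.9,-0.5,0,0,0],[7,4,0,0,0,0],[0,0,0,0,0,0],[0,0,0,0,0,0]]]'
python3 - <<'E'
from h import *
for h,n in((.0,1),(0,4)):
  P,R=place(h); plan(P,R,n)
c=cam("scene"); im=c["image"];u,v=proj(c,LOG+[0,0,.05])[0].astype(int); cv2.imwrite("pics/s5.png",cv2.resize(im[v-75:v+75,u-100:u+100],None,fx=4,fy=4,interpolation=cv2.INTER_CUBIC))
E
```

```text
t: 9.4
tool_pos: [0.5951, 0.0032, 0.0737]
orientation: [-0.493, 1.491, -0.331]
force: [-0.3, 0.1, -2.7]
opening: 0.0495
now 9.4 [0.5951 0.0032 0.0737] q [-0.54  0.75  1.34  0.78  1.77 -0.79]
target [0.5925 0.0034 0.0645]
1 rows of mm [ 7.7  5.1 -2.7] | 9.6 rad [-0.0021  0.0116  0.007 ]
path [[0.592, 0.003, 0.064]]
now 9.4 [0.5951 0.0032 0.0737] q [-0.54  0.75  1.34  0.78  1.77 -0.79]
target [0.5925 0.0034 0.0645]
4 rows of mm [ 1.9  1.3 -0.7] | 2.4 rad [-0.0005  0.0029  0.0017]
path [[0.594, 0.003, 0.071]]
```

View pics/s5.png

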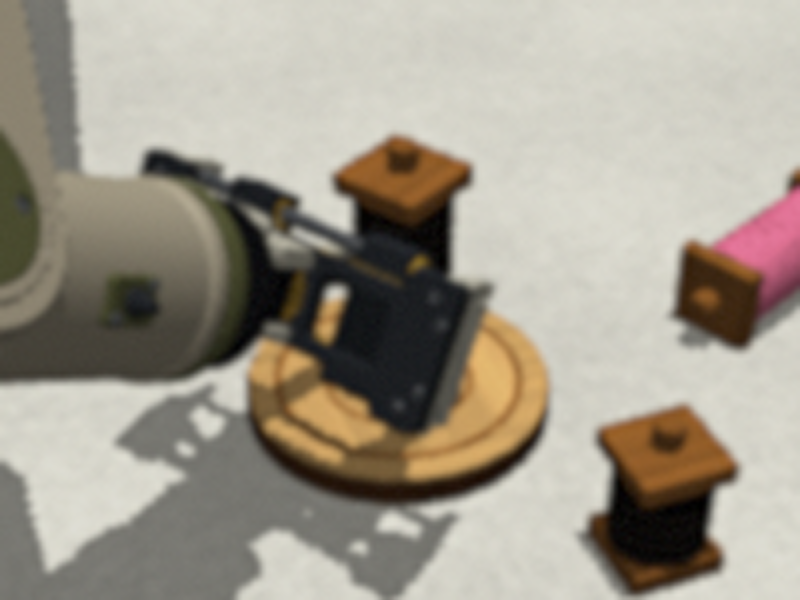

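```bash
python3 -m inch '[[[1.8,1.1,-0.5,0,0.003,0.002],[1.8,1.1,-0.5,0,0.003,0.002],[1.8,1.1,-0.5,0,0.003,0.002],[0,0,0,0,0.003,0.002]]]'
python3 - <<'E'
from h import *
P,R=place(0); plan(P,R,1)
E
```

```text
t: 9.95
tool_pos: [0.5933, 0.0034, 0.067]
orientation: [-0.486, 1.506, -0.328]
force: [-0.1, -0.1, -1.8]
opening: 0.0493
now 9.95 [0.5933 0.0034 0.067 ] q [-0.54  0.76  1.34  0.79  1.77 -0.79]
target [0.5925 0.0034 0.0645]
1 rows of mm [ 2.1  1.4 -0.8] | 2.6 rad [-0.0017 -0.0012 -0.0014]
path [[0.592, 0.003, 0.064]]
```

```bash
python3 -m inch '[[[0.9,0.5,0,0,0,0],[0.9,0.5,0,0,0,0],[0,0,0,0,0,0]]]'
python3 -m inch '[[[0.9,0.5,0,0,0,0],[0,0,0,0,0,0]]]'
```

```text
t: 10.32
tool_pos: [0.5935, 0.0033, 0.0651]
orientation: [-0.486, 1.505, -0.328]
force: [-0.1, -0.4, -2.0]
opening: 0.0493
t: 10.58
tool_pos: [0.5935, 0.0032, 0.0641]
orientation: [-0.486, 1.505, -0.328]
force: [-0.4, 0.1, -1.6]
opening: 0.0496
```

```bash
python3 -m inch '[[[0.9,0.5,0,0,0,0],[0,0,0,0,0,0]]]'
python3 -m inch '[[[0.9,0.5,0,0,0,0],[0,0,0,0,0,0]]]'
```

```text
t: 10.82
tool_pos: [0.5936, 0.0033, 0.0639]
orientation: [-0.486, 1.504, -0.327]
force: [-2.3, -0.8, 5.1]
opening: 0.0496
t: 11.08
tool_pos: [0.5937, 0.0033, 0.0639]
orientation: [-0.485, 1.504, -0.326]
force: [-3.2, -0.6, 11.7]
opening: 0.0494
```

The foot has touched down: force went from −1.8 to +11.7 N and the tool stopped sinking. I ease the push, check, then open.

```bash
python3 -m inch '[[[-0.9,-0.5,0,0,0,0],[0,0,0,0,0,0]]]'
python3 - <<'E'
from h import *
c=cam("top"); im=c["image"]
print(proj(c,[LOG+[0,0,.134]]))
u,v=proj(c,LOG)[0].astype(int); cv2.imwrite("pics/t6.png",cv2.resize(im[v-75:v+75,u-100:u+100],None,fx=4,fy=4,interpolation=cv2.INTER_CUBIC))
E
```

```text
t: 11.32
tool_pos: [0.5936, 0.0033, 0.0639]
orientation: [-0.486, 1.504, -0.328]
force: [-0.8, -0.2, 6.3]
opening: 0.0496
[[298.73267029 254.32890559]]
```

View pics/t6.png

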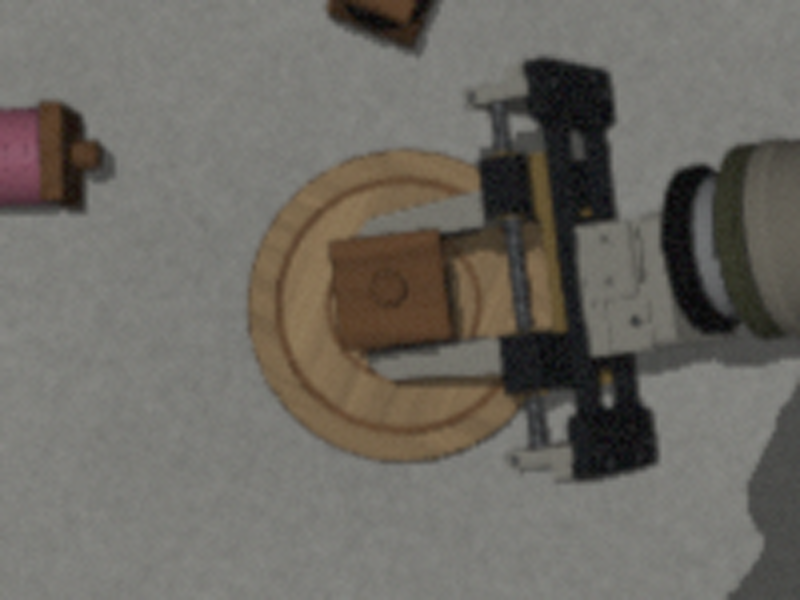

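The knob is at about (300,254), against a predicted (299,254) for an upright, centred caddy. I let go and back out along the fingers.

```bash
python3 -m inch '[[[0,0,0,0,0,0],[0,0,0,0,0,0],[0,0,0,0,0,0],[0,0,0,0,0,0],[0,0,0,0,0,0]]]' 93
python3 -m inch '[[[0,-5,0,0,0,0],[0,-15,0,0,0,0],[0,-20,0,0,0,0],[0,-25,0,0,0,0],[0,-30,0,0,0,0],[0,-20,0,0,0,0],[0,0,0,0,0,0],[0,0,0,0,0,0]]]' 93
python3 - <<'E'
from h import *
for n in("scene","top"):
    c=cam(n); im=c["image"]
    print(n,proj(c,[LOG+[0,0,.134],LOG]).round(1).tolist())
    u,v=proj(c,LOG+[0,0,.05])[0].astype(int); cv2.imwrite(f"pics/{n}7.png",cv2.resize(im[v-100:v+100,u-130:u+130],None,fx=3,fy=3,interpolation=cv2.INTER_CUBIC)); cv2.imwrite(f"pics/{n}7f.png",im)
E
```

```text
t: 12.0
tool_pos: [0.5935, 0.0032, 0.063]
orientation: [-0.486, 1.505, -0.328]
force: [0.2, -0.3, -0.4]
opening: 0.0912
t: 13.0
tool_pos: [0.6037, -0.096, 0.1202]
orientation: [-0.486, 1.505, -0.328]
force: [0.1, 0.3, -0.4]
opening: 0.0933
scene [[314.7, 190.8], [314.1, 245.3]]
top [[298.7, 254.3], [302.7, 257.8]]
```

View pics/scene7.png

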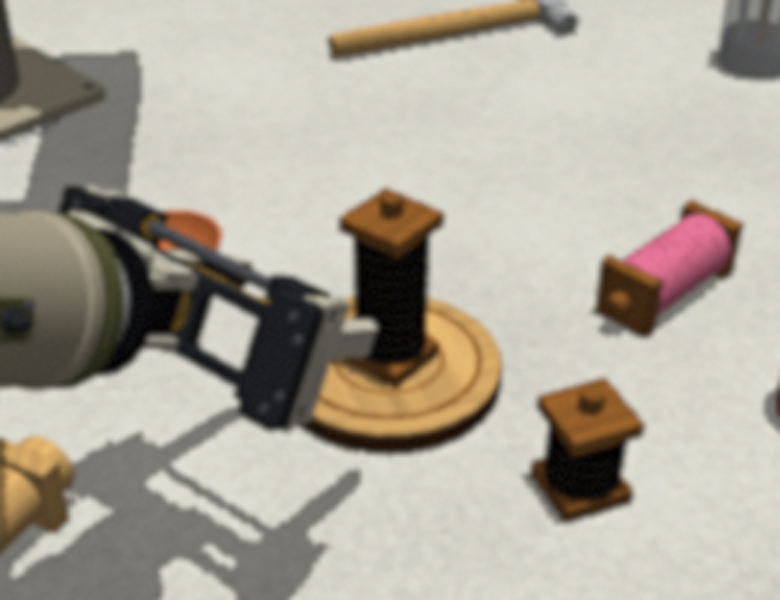

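View pics/top7f.png

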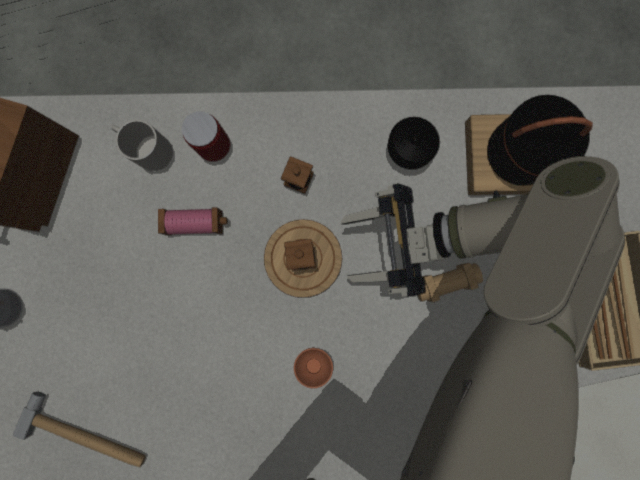

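```bash
python3 -m inch '[[[-13,-12,0,0,0,0],[-17,-15,0,0,0,0],[-13,-12,0,0,0,0],[0,0,0,0,0,0],[0,0,0,0,0,0],[0,0,0,0,0,0]]]'
python3 - <<'E'
from h import *
s=monitor.read_state(); print(s["t"],s["force"],abs(s["dq"]).max())
c0=cv2.imread("pics/top0.png").astype(int); c=cam("top"); im=c["image"]
cv2.imwrite("pics/t8.png",np.hstack([cv2.resize(cv2.imread("pics/top0.png")[130:310,270:500],None,fx=1.7,fy=1.7),cv2.resize(im[130:310,270:500],None,fx=1.7,fy=1.7)]))
c=cam("scene"); cv2.imwrite("pics/s8.png",c["image"])
E
```

```text
t: 13.85
tool_pos: [0.6048, -0.1079, 0.1762]
orientation: [-0.486, 1.506, -0.327]
force: [0.3, -0.5, 0.6]
opening: 0.0929
13.85 [ 0.34625429 -0.53302749  0.59302926] 0.002497566076434667
```

View pics/t8.png

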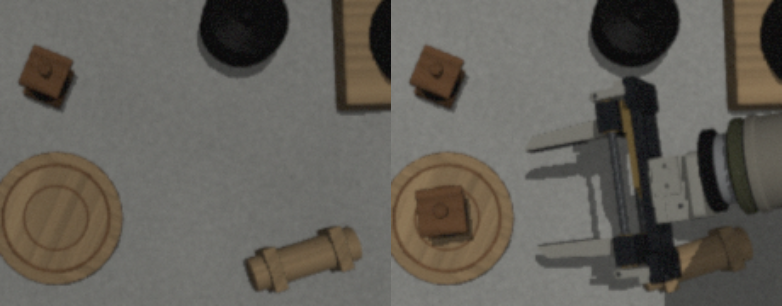

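View pics/s8.png

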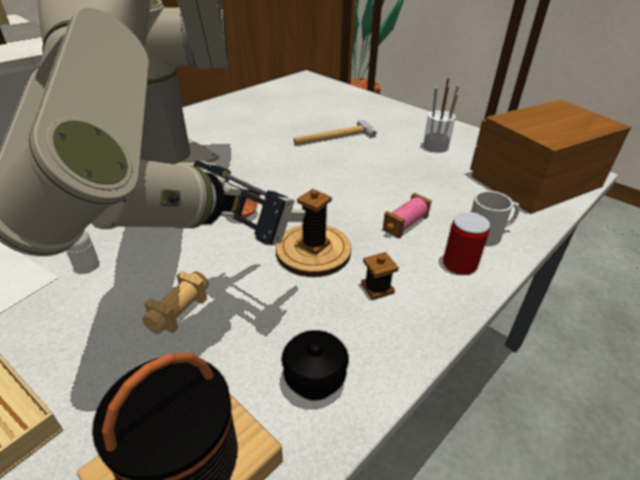

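The caddy stands upright at the centre of the slice (scene 314,220). The small caddy (380,275) and the mould (177,300) are where they started. The arm is still and clear of everything, so I hand in.

```bash
python3 -c "
from plant import robot
print(robot.close_job())"
```

```text
the job is handed in; nothing more can be done
None
```

The tall black caddy now stands upright on the round log slice, and I have handed the job in. I gripped it by its cane body, turned it upright in the air and lowered it until I felt it touch down (about +12 N). Only then did I open the fingers and back the arm away.

- **Placing:** After the arm backed off, both cameras show it upright with its whole foot on the wood. While still held on the slice, its knob was within about 2 px of where a centred, upright caddy should put it.
- **Other objects:** The small caddy, the mould and the pink look-alike are where they were at the start, judged by eye against the first pictures.
- **Robot:** The arm was still, in clear air and reading about zero force at hand-in, at 13.9 s of the 38 s allowed.

No check failed. Touchdown came within about 1 mm of the height I had calculated. The arm's readings differed from the commanded positions by up to about 6 mm during moves, and I corrected for that on the way down. The job gave no verdict back.

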